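Set the reel brake through its access slot

ROBOT

A 6-joint arm with a two-finger parallel gripper is mounted at the origin on the work surface. World frame = base frame: x ahead of the robot, y to its left, z up, the work surface at z = 0. Lengths are in m, angles in rad, forces in N, time in s.
With the tool pointing down it reaches from about 0.275 to 0.725 m from the base axis. Payload 15.9 kg.
Tool frame: the origin (TCP) lies at the very end of the fingers, on their centre line; the grasp point (between the pads) lies 19 mm behind it; z points along the fingers, y is the line along which they close (so a half turn about z gives the same grasp; the last joint's range is limited). The gripper opens to 85 mm and grips with 20 to 120 N. Pads are 22 mm wide; open, the fingers measure 114 mm over their backs; the gripper's body (76 mm by 85 mm) begins 54 mm behind the grasp point. The pads swing forward as they close: fully open they stand 13 mm farther back than shut.
Start: joints at [1.125, 0.213, -0.034, 1.323, 0, 1.571], TCP at [0.216, 0.451, 0.21] pointing down, gripper open.
Joint ranges: [-2.98, 2.98], [-0.74, 1.72], [-1.14, 1.35], [-2.1, 2.04], [-1.57, 1.44], [-3.14, 3.14]. Speed limits (rad/s): [1.89, 1.89, 2.39, 2.57, 3.14, 3.14].

INTERFACE

Orientations are given as a rotation vector (axis times angle).
In Python, from bench import manip gives the robot as it stands.
- The arm moves only by the shell command python3 -m handwheel 'ROWS' [FORCE]. ROWS is JSON, a list of rows, each an object with "xyz": the shift along the tool's x, y, z scaled (see below), a list of three; "delta_rot": the turn, a rotation vector about the tool's x, y, z scaled (see below), a list of three; "jaw": the opening in per cent of the stroke, from 0 (shut) to 100 (fully open). A call has 1 to 10 rows; each row is the pose to reach, as a shift and turn from the pose commanded when the call began, along the tool's axes at that moment; what a row does not reach only later rows make up. The controller multiplies each number of a shift by 0.15 m and each number of a turn by 45 degrees. A row lasts 1/8 s, in which the tool goes at most 62.5 mm and 10.7 degrees, less where a joint would pass 70% of its speed; a pose out of reach is approached as far as the arm can. A call with a number of a shift or a turn outside -1 to 1 is refused whole. A call with a gripper value outside its range is refused whole. The fingers move at their own pace and stop on an object; FORCE is the grip in N (left out, the last holds). Time passes only in rows, so rows that repeat a pose let the fingers close. It gives the time, the measured TCP pose, the force, the opening and the grip force at its end, in the units of the state.
- manip.state(): the state, without advancing time (a new reading comes with each control period).
- manip.camera(name): name is "scene" or "top" or "wrist"; returns the picture (384x512x3 uint8, blue, green, red); there is no depth.
- manip.camera_info(name): a dict with "vfov" (degrees; the focal length in pixels is half the picture's height over the tangent of half this angle, whatever the lens; pixels are square), "cx", "cy" (the principal point, pixels), "dist_coeffs" ([k1, k2, p1, p2, k3] as OpenCV has them; the pictures are not rectified), "xyz" and "orientation" of the camera in the world. Camera axes: x right, y up, looking along -z (the intrinsics and any distortion apply to the point x, -y, -z); pixel columns grow to the right and rows downward; lengths in m; the calibration is good to about 2 mm. A picture is of the moment at which its call begins: read the wrist's pose just before it. camera_info takes no time and is no camera call; for the wrist camera it gives the pose at the moment of the call.
- manip.close_job(): hands the job in; it is judged then, once.
The state is a dict: "time_s": time; "q": joint angles; "qd": joint speeds; "tau": joint torques, N m; "eef_pos": TCP position; "eef_rot": TCP orientation; "contact_force": force on the tool from outside, world axes, zero at the start; "moment": the same for the moment, N m; "opening": finger opening in m; "gripper_force": force on a finger pad.
Only numpy, scipy, OpenCV 4.12 (cv2) and the standard library are available. Lean on these libraries where they do the work, as an engineer would, in place of code of your own. Each camera call takes 0.05 s, during which the arm holds its last target. There are 200 camera calls.

TASK

Take the adjuster tool from its stand, put its pin down through the slot in the top of the reel brake unit and push the star wheel inside round, tooth by tooth, the way the arrow points, until you feel the brake bite and the push clearly stiffens. Work gently and do not over-tighten or force anything; then put the tool back upright in its stand and leave the other things on the table alone.

Things in the scene. Friction and masses are not known exactly. Their poses are not given: they have to be found in the camera images.
- brake_unit: Fixed orange box with a grey top plate 4 mm thick, 110 (x) x 120 (y) x 85 mm high, on a tray that carries an empty grey reel on its +x side. Origin: underside centre of the orange box, right under the upright axle of the star wheel inside; z up. A black arrow on the top, 20 mm from the slot, points along +y.
- slot (a point): Middle of the access slot at the top face: the unit's x = -32, y = 0, z = 85 mm; axes as the unit's. Slot 10 mm wide (x), 32 mm long (y): a pin can turn the wheel little more than one tooth (about 17 mm here) at a go, then must come up and go down behind the next tooth. Pushing the teeth along +y tightens.
- wheel_axle (a point): On the star wheel's upright axle at mid tooth height: the unit's x = 0, y = 0, z = 68 mm; axes as the unit's. The steel wheel lies flat: 12 teeth 30 degrees apart, 4 mm wide, reaching 16 to 40 mm from the axle, tops 11 mm and undersides 23 mm below the top face. Unloaded it needs about 4 N at the slot to turn and stays where it is left.
- slot_start (a point): End of the slot on its -y side, at the top face, 16 mm from the slot's middle; axes as the unit's. Where the teeth stand at first differs each time and is not measured: a pin put down either drops between two teeth (15 mm below the face and deeper, clear for 30 mm below the teeth) or lands on a tooth 11 mm down and must be lifted and shifted.
- reel (a point): Middle of the empty reel's top flange, 140 mm from the unit's origin along its +x, 66 mm high; reel 150 mm across, its axle end 78 mm high; fixed, nothing to do there.
- brake_shoe (a joint): Press of the hidden brake shoe, rad of wheel turn (0.01 rad = 0.32 mm at the slot); 0 until the wheel meets it, 1 to 3 teeth from the start, different each time. The push at the slot then rises by about 1.9 N per mm on top of 4 N. Set from 0.02 (5 N), best near 0.05 (7 N), over-tight above 0.14 (12 N). Let go, it keeps at most about 0.07.
- adjuster: Loose hand tool, 0.12 kg: a black square handle 22 x 22 x 50 mm with a round steel pin, 5 mm thick and 42 mm long, straight down from its middle. Origin: the pin's tip; z along the tool towards the handle, which spans z = 42 to 92 mm; x and y square to the handle's flats. It starts upright in the stand.
- adjuster_handle (a point): Middle of the adjuster's handle, 67 mm from the pin's tip.
- stand: Fixed aluminium block, 64 x 64 x 55 mm high, with one upright through hole 14 x 14 mm in its middle; the tool stands with its pin in the hole and its handle's underside resting on the block's top, pin tip 13 mm above the table. Origin: underside centre, z up.
- wipe_jar: Closed jar, 64 mm wide and 75 mm high; bystander. Origin under its centre.
- power_meter: Black hand meter 150 x 75 x 30 mm lying flat; bystander. Origin under its centre.
- notebook: Blue notebook 210 x 148 x 12 mm lying flat; bystander. Origin under its centre.
There are look-alikes about, which are no part of the job. Of the things shaped like the adjuster, the black one is meant.

How it is judged:
By the outcome, as a careful person would: the job done as asked, in the order asked, and still so for the second after the job is handed in, with the robot touching nothing.
It also fails if it takes over 61 s, if anything falls off the work surface, if the arm or the gripper's body presses on something with over 40 N, if the wrist force passes 120 N, or if a joint passes its speed limit or range.

## Working session

There is one attempt and no reset: what is moved stays moved. The work goes in short steps, Python scripts to look and compute and a shell command to move; the robot and the scene stay as the last step left them, time stands still between calls to the robot, and variables do not carry over. Pictures are saved under pics/ and viewed, at most 13 in all, crops included, and the job is handed in when it is done.

```bash
mkdir -p pics; cat > h.py <<'E'
import numpy as np, cv2
from scipy.spatial.transform import Rotation as R
from bench import manip
def cam(n):
    i=manip.camera_info(n); im=manip.camera(n); return im,i
def rot(i):
    o=np.array(i["orientation"],float)
    return o if o.shape==(3,3) else R.from_rotvec(o).as_matrix() if o.size==3 else R.from_quat(o).as_matrix()
def K(i):
    f=192/np.tan(np.radians(i["vfov"])/2); return np.array([[f,0,i["cx"]],[0,f,i["cy"]],[0,0,1.]])
def ray(i,uv):
    p=cv2.undistortPoints(np.array([[uv]],float),K(i),np.array(i["dist_coeffs"],float))[0,0]
    d=rot(i)@np.array([p[0],-p[1],-1.]); return np.array(i["xyz"]),d
def onz(i,uv,z):
    o,d=ray(i,uv); return o+d*(z-o[2])/d[2]
def proj(i,P):
    c=rot(i).T@(np.array(P)-np.array(i["xyz"])); c=c*[1,-1,-1]
    return cv2.projectPoints(c[None],np.zeros(3),np.zeros(3),K(i),np.array(i["dist_coeffs"],float))[0].ravel()
E
python3 - <<'E'
from h import *
import json
s=manip.state(); print({k:np.round(v,3) for k,v in s.items()})
for n in("top","scene"):
    im,i=cam(n); print(n,i); cv2.imwrite(f"pics/{n}0.png",im); json.dump({k:np.array(v).tolist() for k,v in i.items()},open(n+".json","w"))
E
```

```text
{'time_s': np.float64(0.0), 'q': array([ 1.125,  0.213, -0.035,  1.324, -0.   ,  1.571]), 'qd': array([-0.   ,  0.002,  0.001,  0.001, -0.003,  0.001]), 'tau': array([ 2.0000e-03, -6.8617e+01,  4.8712e+01,  1.7000e-02,  0.0000e+00,
        0.0000e+00]), 'eef_pos': array([0.215, 0.451, 0.21 ]), 'eef_rot': array([-6.940e-01, -3.064e+00,  2.000e-03]), 'contact_force': array([-0.459,  0.672,  0.559]), 'moment': array([-0.026, -0.016,  0.015]), 'gripper_force': np.float64(0.0), 'opening': np.float64(0.085)}
top {'vfov': 54.94605331897471, 'cx': 253.3457017048909, 'cy': 192.33422648458875, 'dist_coeffs': array([-0.06365587,  0.        ,  0.        ,  0.        ,  0.        ]), 'xyz': array([0.35829637, 0.02371232, 1.28052082]), 'orientation': array([ 0.10404114, -0.1128753 , -1.53792396])}
scene {'vfov': 48.35011001479773, 'cx': 259.9781167606803, 'cy': 191.09607831699202, 'dist_coeffs': array([-0.01481897,  0.        ,  0.        ,  0.        ,  0.        ]), 'xyz': array([1.20684673, 0.11075407, 1.21106833]), 'orientation': array([0.39190646, 0.44529525, 1.59825307])}
```

View pics/top0.png

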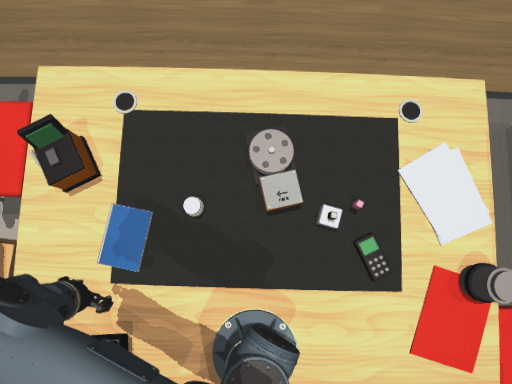

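View pics/scene0.png

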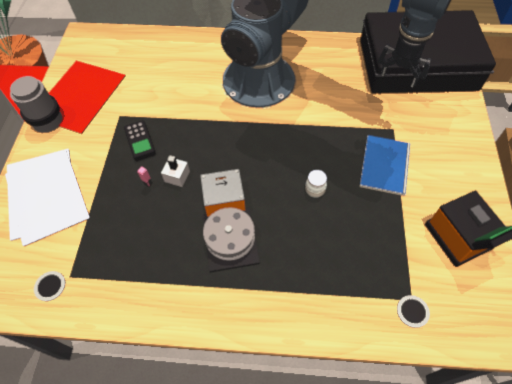

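Top view: the brake unit is at (281,190), with its arrow pointing left (+y) and the reel above it at (271,150). There are two adjuster-like things. One is black, standing in the white block at (331,216). The other is pink, at (358,203). The black one in the stand fits the description, so I'll enlarge to confirm.

```bash
python3 - <<'E'
import cv2,numpy as np
a=cv2.imread("pics/top0.png")[160:240,250:375]; b=cv2.imread("pics/scene0.png")[145:265,130:265]
a=cv2.resize(a,(780,500),interpolation=3)[:, :]; cv2.imwrite("pics/ca.png",cv2.resize(cv2.imread("pics/top0.png")[160:240,255:375],(780,520),interpolation=3))
E
```

```text
(no output)
```

View pics/ca.png

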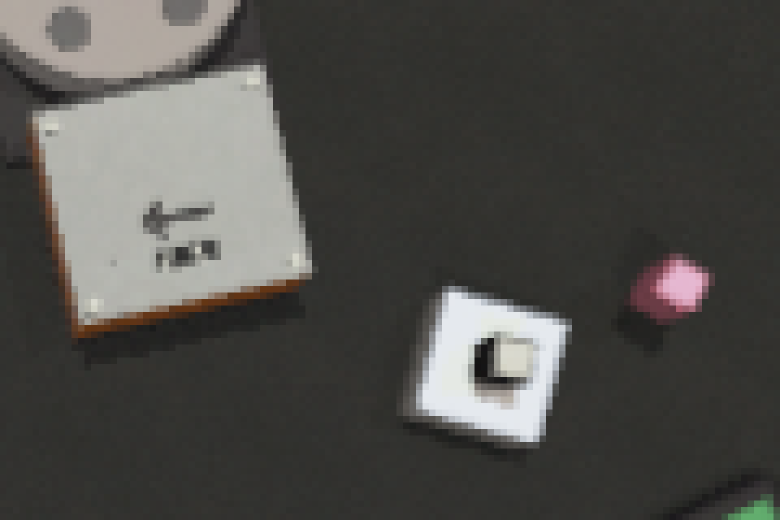

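The crop confirms it. The tool in the white block at crop (505,360) has black sides with light glinting off its top. The pink one at (670,290) is the look-alike. The slot is at crop (188,253).

```bash
python3 - <<'E'
from h import *
import json
i=json.load(open("top.json"))
f=lambda u,v:(255+u/6.5-.4,160+v/6.5-.4)
for n,c,z in(("unit",[(33,115),(263,65),(312,270),(78,330)],.085),("stand",[(447,287),(570,322),(540,445),(418,410)],.055)):
    P=np.array([onz(i,f(*p),z) for p in c]); print(n,P.mean(0).round(4))
    for k in range(4): e=P[k]-P[k-1]; print(np.linalg.norm(e).round(4),np.degrees(np.arctan2(e[1],e[0])).round(1))
print("slot",onz(i,f(188,253),.085))
print("handle top",onz(i,f(512,357),.105))
print("pink",onz(i,f(680,290),.09))
s=manip.state(); M=R.from_rotvec(s["eef_rot"]).as_matrix(); print(M.round(3)); w=manip.camera_info("wrist"); print(w, (M.T@(w["xyz"]-s["eef_pos"])).round(3))
E
```

```text
unit [ 0.5374 -0.0709  0.085 ]
0.1113 13.2
0.1199 -75.8
0.1073 -165.9
0.1216 106.1
stand [ 0.4581 -0.2406  0.055 ]
0.0654 -12.9
0.0659 -104.3
0.0655 166.2
0.0649 75.6
slot [ 0.507878   -0.07965494  0.085     ]
handle top [ 0.45859131 -0.23885153  0.105     ]
pink [ 0.49601024 -0.32727973  0.09      ]
[[-0.902  0.431 -0.   ]
 [ 0.431  0.902 -0.001]
 [ 0.    -0.001 -1.   ]]
{'vfov': 65.34891490149096, 'cx': 251.01867356958522, 'cy': 192.84019041410372, 'dist_coeffs': array([-0.01199348,  0.        ,  0.        ,  0.        ,  0.        ]), 'xyz': array([0.14949808, 0.48237533, 0.3723836 ]), 'orientation': array([-0.25821978, -0.16312843,  1.1180365 ])} [ 0.073 -0.    -0.162]
```

```bash
for c in 1; do python3 -m handwheel '[{"xyz":[-1,-0.72,0],"delta_rot":[0,0,0],"jaw":60},{"xyz":[-1,-0.72,0],"delta_rot":[0,0,0],"jaw":60},{"xyz":[-1,-0.72,0],"delta_rot":[0,0,0],"jaw":60}]' 60; done
python3 -m handwheel '[{"xyz":[-1,-0.72,0],"delta_rot":[0,0,0],"jaw":60},{"xyz":[-1,-0.72,0],"delta_rot":[0,0,0],"jaw":60},{"xyz":[-1,-0.72,0],"delta_rot":[0,0,0],"jaw":60}]'
python3 -m handwheel '[{"xyz":[-1,-0.72,0],"delta_rot":[0,0,0],"jaw":60},{"xyz":[-1,-0.72,0],"delta_rot":[0,0,0],"jaw":60},{"xyz":[-1,-0.72,0],"delta_rot":[0,0,0],"jaw":60}]'
python3 - <<'E'
from h import *
s=manip.state();print(s["q"].round(2),s["eef_pos"].round(4),R.from_rotvec(s["eef_rot"]).as_matrix().round(3))
E
```

```text
time_s: 0.48
eef_pos: [0.3047, 0.2872, 0.2102]
eef_rot: [-0.693, -3.064, 0.001]
contact_force: [0.5, -0.5, 0.3]
opening: 0.0513
gripper_force: 0.0
time_s: 0.85
eef_pos: [0.3936, 0.1249, 0.2104]
eef_rot: [0.695, 3.064, 0.0]
contact_force: [1.6, 1.9, -0.0]
opening: 0.0509
gripper_force: 0.0
time_s: 1.23
eef_pos: [0.4824, -0.0374, 0.2103]
eef_rot: [-0.695, -3.064, -0.0]
contact_force: [1.3, 0.8, 0.8]
opening: 0.0513
gripper_force: 0.0
[-0.08  0.18 -0.08  1.32  0.    0.37] [ 0.4824 -0.0374  0.2103] [[-0.902  0.432 -0.   ]
 [ 0.432  0.902  0.   ]
 [ 0.     0.    -1.   ]]
```

```bash
python3 - <<'E'
from h import *
import json
im,i=cam("wrist"); cv2.imwrite("pics/w1.png",im); json.dump({k:np.array(v).tolist() for k,v in i.items()},open("w1.json","w"))
print(proj(i,[.508,-.08,.085]),proj(i,[.4586,-.239,.105]))
E
```

```text
[224.14128726 219.6357179 ] [ 57.34900496 249.42680975]
```

View pics/w1.png

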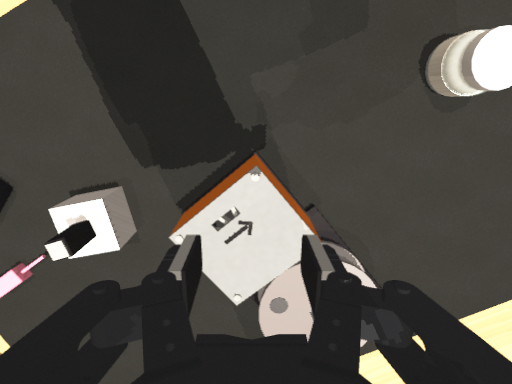

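The wrist view shows the slot at about (226,219), with bright teeth inside it. The arrow is at (240,233). The stand with the black adjuster is at (85,232), and the pink look-alike lies at (15,280). I'll enlarge the slot and stand.

```bash
python3 - <<'E'
import cv2,numpy as np
a=cv2.imread("pics/w1.png")
b=np.hstack([cv2.resize(a[195:245,200:250],(500,500),interpolation=2),cv2.resize(a[180:270,40:94],(300,500),interpolation=2)])
cv2.imwrite("pics/c2.png",b)
E
```

```text
(no output)
```

View pics/c2.png

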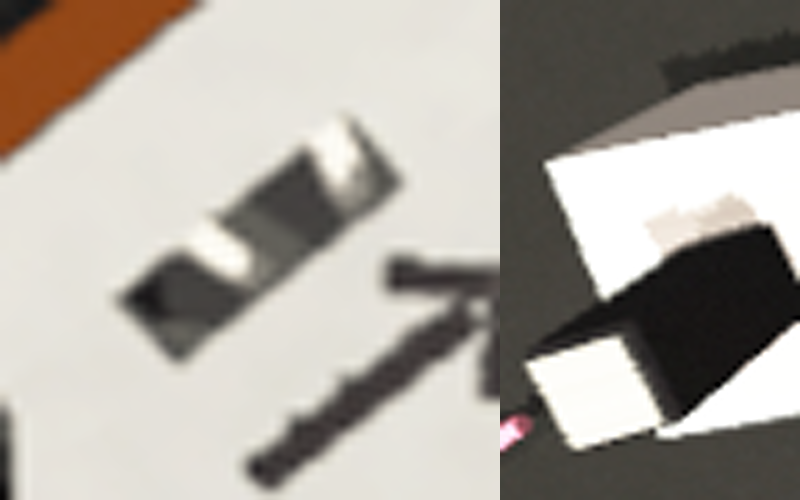

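```bash
python3 - <<'E'
from h import *
import json
i=json.load(open("w1.json")); s=manip.state()
a=lambda u,v:(200+u-.5+.05,195+v-.5+.05)
b=lambda u,v:(40+(u-500)/5.556-.4,180+v/5.556-.4)
S=np.array([onz(i,a(*p),.085) for p in[(12.,29.8),(34.5,11.5),(40.2,18.3),(18,36)]]); sl=S.mean(0);print("slot",sl.round(4))
for k in range(4): e=S[k]-S[k-1]; print(np.linalg.norm(e[:2]).round(4),np.degrees(np.arctan2(e[1],e[0])).round(1))
U=np.array([onz(i,p,.085)for p in[(255,170),(172,238),(238,303)]]);
e=U[1]-U[0]; print("unit edge y",np.linalg.norm(e),np.degrees(np.arctan2(-e[1],-e[0])))
e=U[2]-U[1]; print("unit edge x",np.linalg.norm(e),np.degrees(np.arctan2(e[1],e[0])))
H=np.array([onz(i,b(*p),.105) for p in[(527,362),(622,333),(663,425),(575,450)]]); print("handle",H.mean(0).round(4))
for k in range(4): e=H[k]-H[k-1]; print(np.linalg.norm(e).round(4),np.degrees(np.arctan2(e[1],e[0])).round(1))
t=np.radians(14.7); Y=np.array([-np.sin(t),np.cos(t)]);X=np.array([np.cos(t),np.sin(t)])
for p in[(19.5,22.5),(24.5,27.5),(22,25),(31.5,14.5),(35.5,19)]:
    q=onz(i,a(*p),.074)[:2]-sl[:2]; print("tooth pt",p,(q@X).round(4),(q@Y).round(4))
M=R.from_rotvec(s["eef_rot"]).as_matrix()
for n,P in(("handle",H.mean(0)),("slot",sl)): print(n,(M.T@(P-s["eef_pos"])).round(4))
E
```

```text
slot [ 0.5076 -0.0781  0.085 ]
0.0092 -164.8
0.031 104.8
0.0093 12.3
0.0305 -75.4
unit edge y 0.1134265936117947 104.46715322923009
unit edge x 0.1053629132121988 14.944614324732559
handle [ 0.4593 -0.2399  0.105 ]
0.0183 171.2
0.019 81.9
0.0186 -12.7
0.0177 -98.8
tooth pt (19.5, 22.5) -0.0031 -0.0078
tooth pt (24.5, 27.5) 0.0046 -0.0075
tooth pt (22, 25) 0.0007 -0.0076
tooth pt (31.5, 14.5) -0.0017 0.008
tooth pt (35.5, 19) 0.0049 0.0079
handle [-0.0627 -0.1887  0.1051]
slot [-0.0359 -0.0219  0.1248]
```

```bash

python3 -m handwheel '[{"xyz":[-0.2,-0.5,0],"delta_rot":[0,0,-0.15],"jaw":60},{"xyz":[-0.4,-1,0],"delta_rot":[0,0,-0.3],"jaw":60},{"xyz":[-0.4,-1,0],"delta_rot":[0,0,-0.3],"jaw":60},{"xyz":[-0.4,-1,0],"delta_rot":[0,0,-0.3],"jaw":60}]' 60
python3 - <<'E'
from h import *
s=manip.state(); M=R.from_rotvec(s["eef_rot"]).as_matrix(); print(M.round(3),((M.T@(np.array([.459,-.2395,.063])-s["eef_pos"]))/.15).round(3))
E
```

```text
time_s: 1.78
eef_pos: [0.4708, -0.1985, 0.2099]
eef_rot: [-0.335, -3.123, 0.0]
contact_force: [0.2, 1.1, 0.7]
opening: 0.051
gripper_force: 0.0
[[-0.977  0.212 -0.001]
 [ 0.212  0.977  0.   ]
 [ 0.001 -0.    -1.   ]] [ 0.018 -0.283  0.979]
```

```bash

python3 -m handwheel '[{"xyz":[0.02,-0.283,0.1],"delta_rot":[0,0,0],"jaw":60},{"xyz":[0.02,-0.283,0.4],"delta_rot":[0,0,0],"jaw":60},{"xyz":[0.02,-0.283,0.7],"delta_rot":[0,0,0],"jaw":60},{"xyz":[0.02,-0.283,0.9],"delta_rot":[0,0,0],"jaw":60},{"xyz":[0.02,-0.283,0.98],"delta_rot":[0,0,0],"jaw":60},{"xyz":[0.02,-0.283,0.98],"delta_rot":[0,0,0],"jaw":60}]' 60
python3 - <<'E'
from h import *
im,i=cam("wrist"); cv2.imwrite("pics/w2.png",im[150:]); print(manip.state()["contact_force"])
E
```

```text
time_s: 2.52
eef_pos: [0.4596, -0.2368, 0.0635]
eef_rot: [-0.329, -3.124, -0.0]
contact_force: [0.5, -0.7, 1.5]
opening: 0.0512
gripper_force: 0.0
[ 0.8955278   0.49237585 -0.13802159]
```

View pics/w2.png

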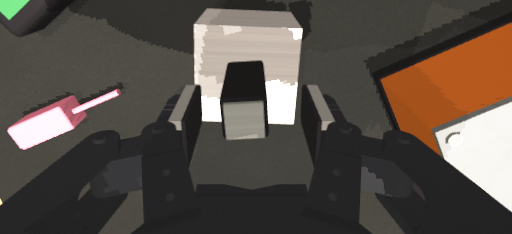

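The black handle is between the open pads at (245,100), a few mm towards the left finger, so I'll centre, close and lift.

```bash

python3 -m handwheel '[{"xyz":[0,-0.02,0],"delta_rot":[0,0,0],"jaw":60},{"xyz":[0,-0.02,0],"delta_rot":[0,0,0],"jaw":15},{"xyz":[0,-0.02,0],"delta_rot":[0,0,0],"jaw":15},{"xyz":[0,-0.02,0],"delta_rot":[0,0,0],"jaw":15},{"xyz":[0,-0.02,0],"delta_rot":[0,0,0],"jaw":15},{"xyz":[0,-0.02,0],"delta_rot":[0,0,0],"jaw":15}]' 80
python3 -m handwheel '[{"xyz":[0,0,-0.1],"delta_rot":[0,0,0],"jaw":15},{"xyz":[0,0,-0.4],"delta_rot":[0,0,0],"jaw":15},{"xyz":[0,0,-0.7],"delta_rot":[0,0,0],"jaw":15},{"xyz":[0,0,-0.7],"delta_rot":[0,0,0],"jaw":15},{"xyz":[0,0,-0.7],"delta_rot":[0,0,0],"jaw":15}]'
python3 - <<'E'
from h import *
s=manip.state(); M=R.from_rotvec(s["eef_rot"]).as_matrix()
t=np.array([.5076,-.0783,s["eef_pos"][2]]); print(M.round(3),s["eef_pos"],((M.T@(t-s["eef_pos"]))/.15).round(3))
E
```

```text
time_s: 3.32
eef_pos: [0.4594, -0.2406, 0.0642]
eef_rot: [0.33, 3.123, -0.001]
contact_force: [-1.2, 0.5, 7.5]
opening: 0.0204
gripper_force: 78.4
time_s: 3.95
eef_pos: [0.4588, -0.2402, 0.1683]
eef_rot: [-0.33, -3.124, -0.0]
contact_force: [0.4, 0.2, -1.7]
opening: 0.0201
gripper_force: 78.5
[[-0.978  0.209 -0.   ]
 [ 0.209  0.978  0.   ]
 [ 0.     0.    -1.   ]] [ 0.45879046 -0.24017817  0.16831675] [-0.093  1.123  0.   ]
```

```bash

python3 -m handwheel '[{"xyz":[-0.03,0.33,0],"delta_rot":[0,0,-0.2],"jaw":15},{"xyz":[-0.06,0.66,0],"delta_rot":[0,0,-0.4],"jaw":15},{"xyz":[-0.09,1,0],"delta_rot":[0,0,-0.593],"jaw":15},{"xyz":[-0.09,1,0],"delta_rot":[0,0,-0.593],"jaw":15},{"xyz":[-0.09,1,0],"delta_rot":[0,0,-0.593],"jaw":15},{"xyz":[-0.09,1,0],"delta_rot":[0,0,-0.593],"jaw":15}]'
python3 - <<'E'
from h import *
import json
im,i=cam("wrist"); s=manip.state(); M=R.from_rotvec(s["eef_rot"]).as_matrix()
t=np.array([.5076,-.0783,s["eef_pos"][2]]); print(M.round(3),s["eef_pos"],((M.T@(t-s["eef_pos"]))/.15).round(3))
cv2.imwrite("pics/w3.png",im); json.dump({k:np.array(v).tolist() for k,v in i.items()},open("w3.json","w"))
cv2.imwrite("pics/c3.png",cv2.resize(im[120:320,130:390],(780,600),interpolation=2))
print(proj(i,s["eef_pos"]-[0,0,.051]),proj(i,[.5076,-.0783,.085]))
E
```

```text
time_s: 4.7
eef_pos: [0.5029, -0.0972, 0.168]
eef_rot: [0.397, -3.116, -0.0]
contact_force: [0.1, 0.9, -0.2]
opening: 0.0206
gripper_force: 78.7
[[-0.968 -0.251 -0.001]
 [-0.251  0.968  0.   ]
 [ 0.001  0.    -1.   ]] [ 0.50303174 -0.09727252  0.16811693] [-0.061  0.115 -0.   ]
[250.33273603 204.92195718] [270.29077922 202.95508329]
```

View pics/c3.png

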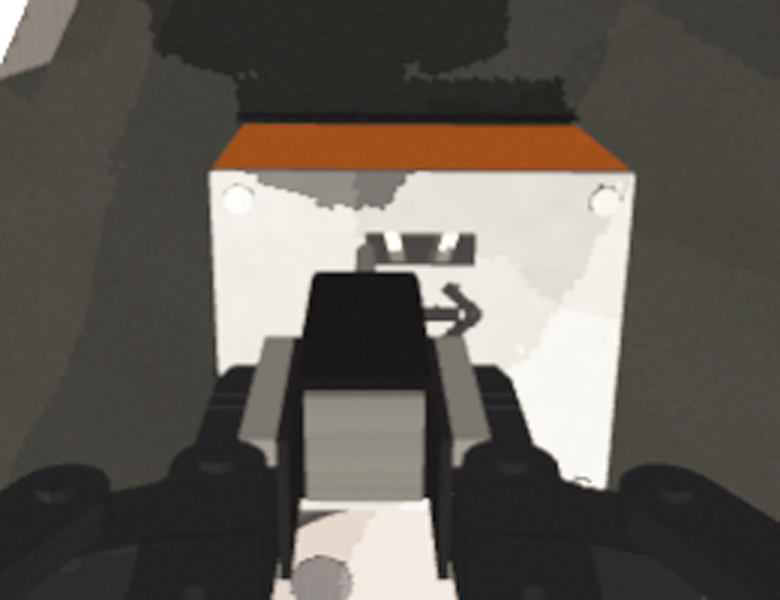

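The pin tip is at crop (367,246) and the slot spans (365–476, 233–265). The teeth are at x=395 and 447, so the gap between them is at the slot middle. I'll insert the pin there.

```bash

python3 -m handwheel '[{"xyz":[-0.061,0.107,0],"delta_rot":[0,0,0],"jaw":15},{"xyz":[-0.061,0.107,0],"delta_rot":[0,0,0],"jaw":15},{"xyz":[-0.061,0.107,0.1],"delta_rot":[0,0,0],"jaw":15},{"xyz":[-0.061,0.107,0.17],"delta_rot":[0,0,0],"jaw":15},{"xyz":[-0.061,0.107,0.2],"delta_rot":[0,0,0],"jaw":15},{"xyz":[-0.061,0.107,0.2],"delta_rot":[0,0,0],"jaw":15}]'
python3 - <<'E'
from h import *
import json
im,i=cam("wrist"); s=manip.state()
cv2.imwrite("pics/c4.png",cv2.resize(im[150:230,200:320],(780,520),interpolation=2))
print(proj(i,s["eef_pos"]-[0,0,.051]),proj(i,[.5076,-.0783,.085]))
E
```

```text
time_s: 5.5
eef_pos: [0.5079, -0.0786, 0.138]
eef_rot: [0.4, -3.115, -0.0]
contact_force: [-0.5, -0.4, -0.8]
opening: 0.0198
gripper_force: 78.8
[250.33609586 205.27547532] [250.97249532 203.60620756]
```

View pics/c4.png

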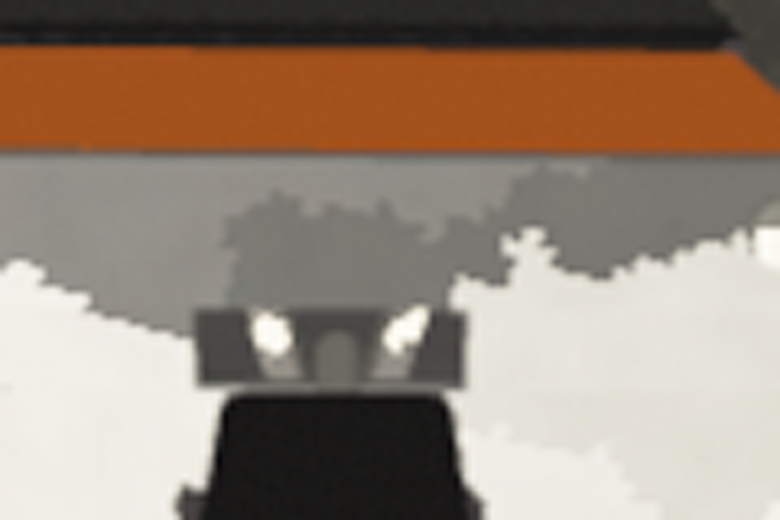

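The pin tip is centred over the slot at crop (337,349), midway between the teeth at x=270 and 405. I'll lower it.

```bash

python3 -m handwheel '[{"xyz":[0,0,0.04],"delta_rot":[0,0,0],"jaw":15},{"xyz":[0,0,0.08],"delta_rot":[0,0,0],"jaw":15},{"xyz":[0,0,0.08],"delta_rot":[0,0,0],"jaw":15}]'
python3 -m handwheel '[{"xyz":[0,0,0.03],"delta_rot":[0,0,0],"jaw":15},{"xyz":[0,0,0.067],"delta_rot":[0,0,0],"jaw":15},{"xyz":[0,0,0.067],"delta_rot":[0,0,0],"jaw":15},{"xyz":[0,0,0.067],"delta_rot":[0,0,0],"jaw":15}]'
```

```text
time_s: 5.92
eef_pos: [0.5079, -0.0785, 0.1259]
eef_rot: [0.4, -3.115, -0.0]
contact_force: [-0.7, -0.1, -1.0]
opening: 0.0204
gripper_force: 78.8
time_s: 6.42
eef_pos: [0.5082, -0.0785, 0.1164]
eef_rot: [0.4, -3.116, -0.0]
contact_force: [-0.8, -0.6, -0.5]
opening: 0.0205
gripper_force: 78.8
```

```bash

python3 -m handwheel '[{"xyz":[0,0.01,0],"delta_rot":[0,0,0],"jaw":15},{"xyz":[0,0.02,0],"delta_rot":[0,0,0],"jaw":15},{"xyz":[0,0.03,0],"delta_rot":[0,0,0],"jaw":15},{"xyz":[0,0.04,0],"delta_rot":[0,0,0],"jaw":15}]'
python3 -m handwheel '[{"xyz":[0,0.01,0],"delta_rot":[0,0,0],"jaw":15},{"xyz":[0,0.02,0],"delta_rot":[0,0,0],"jaw":15},{"xyz":[0,0.02,0],"delta_rot":[0,0,0],"jaw":15}]'
python3 -m handwheel '[{"xyz":[0,0.01,0],"delta_rot":[0,0,0],"jaw":15},{"xyz":[0,0.017,0],"delta_rot":[0,0,0],"jaw":15},{"xyz":[0,0.017,0],"delta_rot":[0,0,0],"jaw":15}]'
```

```text
time_s: 6.92
eef_pos: [0.507, -0.0731, 0.1165]
eef_rot: [-0.4, 3.116, -0.002]
contact_force: [1.4, -4.3, -2.3]
opening: 0.0205
gripper_force: 78.7
time_s: 7.3
eef_pos: [0.5059, -0.0698, 0.1164]
eef_rot: [-0.4, 3.116, 0.0]
contact_force: [0.5, -3.7, -0.1]
opening: 0.0206
gripper_force: 78.8
time_s: 7.68
eef_pos: [0.5052, -0.0672, 0.1163]
eef_rot: [0.401, -3.116, -0.0]
contact_force: [0.4, -3.1, -1.5]
opening: 0.0203
gripper_force: 78.8
```

```bash

python3 -m handwheel '[{"xyz":[0,-0.01,0],"delta_rot":[0,0,0],"jaw":15},{"xyz":[0,-0.01,-0.04],"delta_rot":[0,0,0],"jaw":15},{"xyz":[0,-0.01,-0.085],"delta_rot":[0,0,0],"jaw":15},{"xyz":[0,-0.01,-0.085],"delta_rot":[0,0,0],"jaw":15},{"xyz":[0,-0.08,-0.085],"delta_rot":[0,0,0],"jaw":15},{"xyz":[0,-0.145,-0.085],"delta_rot":[0,0,0],"jaw":15},{"xyz":[0,-0.145,-0.085],"delta_rot":[0,0,0],"jaw":15},{"xyz":[0,-0.145,-0.05],"delta_rot":[0,0,0],"jaw":15},{"xyz":[0,-0.145,-0.04],"delta_rot":[0,0,0],"jaw":15},{"xyz":[0,-0.145,-0.04],"delta_rot":[0,0,0],"jaw":15}]'
python3 -m handwheel '[{"xyz":[0,0,0.02],"delta_rot":[0,0,0],"jaw":15},{"xyz":[0,0,0.04],"delta_rot":[0,0,0],"jaw":15},{"xyz":[0,0,0.04],"delta_rot":[0,0,0],"jaw":15}]'
```

```text
time_s: 8.93
eef_pos: [0.5106, -0.0882, 0.1221]
eef_rot: [0.401, -3.116, -0.0]
contact_force: [-1.0, 0.6, -1.4]
opening: 0.0204
gripper_force: 78.8
time_s: 9.3
eef_pos: [0.5106, -0.0884, 0.1161]
eef_rot: [0.4, -3.116, -0.0]
contact_force: [0.3, 0.2, -1.2]
opening: 0.0204
gripper_force: 78.8
```

```bash

python3 -m handwheel '[{"xyz":[0,0.015,0],"delta_rot":[0,0,0],"jaw":15},{"xyz":[0,0.03,0],"delta_rot":[0,0,0],"jaw":15},{"xyz":[0,0.04,0],"delta_rot":[0,0,0],"jaw":15},{"xyz":[0,0.05,0],"delta_rot":[0,0,0],"jaw":15},{"xyz":[0,0.06,0],"delta_rot":[0,0,0],"jaw":15},{"xyz":[0,0.06,0],"delta_rot":[0,0,0],"jaw":15}]'
for k in 1; do python3 -m handwheel '[{"xyz":[0,0.006,0],"delta_rot":[0,0,0],"jaw":15},{"xyz":[0,0.012,0],"delta_rot":[0,0,0],"jaw":15},{"xyz":[0,0.012,0],"delta_rot":[0,0,0],"jaw":15}]'; done
python3 -m handwheel '[{"xyz":[0,0.006,0],"delta_rot":[0,0,0],"jaw":15},{"xyz":[0,0.012,0],"delta_rot":[0,0,0],"jaw":15},{"xyz":[0,0.012,0],"delta_rot":[0,0,0],"jaw":15}]'
```

```text
time_s: 10.05
eef_pos: [0.5085, -0.0797, 0.1164]
eef_rot: [-0.4, 3.116, -0.0]
contact_force: [0.1, -2.8, -0.6]
opening: 0.0203
gripper_force: 78.9
time_s: 10.42
eef_pos: [0.5081, -0.0779, 0.1164]
eef_rot: [-0.4, 3.116, 0.0]
contact_force: [1.1, -3.7, -0.9]
opening: 0.0204
gripper_force: 78.9
time_s: 10.8
eef_pos: [0.5077, -0.0761, 0.1164]
eef_rot: [-0.4, 3.116, 0.0]
contact_force: [1.1, -3.3, -1.3]
opening: 0.0204
gripper_force: 78.9
```

```bash

python3 -m handwheel '[{"xyz":[0,0.005,0],"delta_rot":[0,0,0],"jaw":15},{"xyz":[0,0.01,0],"delta_rot":[0,0,0],"jaw":15},{"xyz":[0,0.01,0],"delta_rot":[0,0,0],"jaw":15}]' |sed -n '2p;4p'
python3 -m handwheel '[{"xyz":[0,0.005,0],"delta_rot":[0,0,0],"jaw":15},{"xyz":[0,0.01,0],"delta_rot":[0,0,0],"jaw":15},{"xyz":[0,0.01,0],"delta_rot":[0,0,0],"jaw":15}]' |sed -n '2p;4p'
```

```text
eef_pos: [0.5072, -0.0747, 0.1163]
contact_force: [2.1, -3.4, -0.4]
eef_pos: [0.5068, -0.0732, 0.1163]
contact_force: [1.9, -3.3, 0.2]
```

```bash

python3 -m handwheel '[{"xyz":[0,0,0],"delta_rot":[0,0,0],"jaw":15}]' |sed -n '2p;4p'
```

```text
eef_pos: [0.5068, -0.0732, 0.1163]
contact_force: [1.1, -3.3, -1.5]
```

```bash

python3 -m handwheel '[{"xyz":[0,0.005,0],"delta_rot":[0,0,0],"jaw":15},{"xyz":[0,0.01,0],"delta_rot":[0,0,0],"jaw":15},{"xyz":[0,0.01,0],"delta_rot":[0,0,0],"jaw":15}]' |sed -n '2p;4p'
python3 -m handwheel '[{"xyz":[0,0.005,0],"delta_rot":[0,0,0],"jaw":15},{"xyz":[0,0.01,0],"delta_rot":[0,0,0],"jaw":15},{"xyz":[0,0.01,0],"delta_rot":[0,0,0],"jaw":15}]' |sed -n '2p;4p'
```

```text
eef_pos: [0.5064, -0.0718, 0.1163]
contact_force: [1.6, -3.6, -0.1]
eef_pos: [0.506, -0.0704, 0.1163]
contact_force: [0.2, -3.4, -0.1]
```

```bash

python3 -m handwheel '[{"xyz":[0,0,0],"delta_rot":[0,0,0],"jaw":15}]' |sed -n '2p;4p'
```

```text
eef_pos: [0.506, -0.0703, 0.1163]
contact_force: [1.0, -4.3, -0.9]
```

```bash

python3 -m handwheel '[{"xyz":[0,0.005,0],"delta_rot":[0,0,0],"jaw":15},{"xyz":[0,0.01,0],"delta_rot":[0,0,0],"jaw":15},{"xyz":[0,0.01,0],"delta_rot":[0,0,0],"jaw":15}]' |sed -n '2p;4p'
python3 -m handwheel '[{"xyz":[0,0.005,0],"delta_rot":[0,0,0],"jaw":15},{"xyz":[0,0.01,0],"delta_rot":[0,0,0],"jaw":15},{"xyz":[0,0.01,0],"delta_rot":[0,0,0],"jaw":15}]' |sed -n '2p;4p'
python3 -m handwheel '[{"xyz":[0,0,0],"delta_rot":[0,0,0],"jaw":15}]' |sed -n '1,2p;4p'
```

```text
eef_pos: [0.5057, -0.0689, 0.1164]
contact_force: [1.1, -4.1, -0.6]
eef_pos: [0.5053, -0.0674, 0.1164]
contact_force: [0.8, -4.6, -1.6]
time_s: 13.42
eef_pos: [0.5053, -0.0674, 0.1163]
contact_force: [0.4, -4.2, -1.3]
```

```bash

python3 -m handwheel '[{"xyz":[0,-0.01,0],"delta_rot":[0,0,0],"jaw":15},{"xyz":[0,-0.01,-0.04],"delta_rot":[0,0,0],"jaw":15},{"xyz":[0,-0.01,-0.085],"delta_rot":[0,0,0],"jaw":15},{"xyz":[0,-0.01,-0.085],"delta_rot":[0,0,0],"jaw":15},{"xyz":[0,-0.08,-0.085],"delta_rot":[0,0,0],"jaw":15},{"xyz":[0,-0.145,-0.085],"delta_rot":[0,0,0],"jaw":15},{"xyz":[0,-0.145,-0.085],"delta_rot":[0,0,0],"jaw":15},{"xyz":[0,-0.145,-0.05],"delta_rot":[0,0,0],"jaw":15},{"xyz":[0,-0.145,-0.04],"delta_rot":[0,0,0],"jaw":15},{"xyz":[0,-0.145,-0.04],"delta_rot":[0,0,0],"jaw":15}]'| sed -n '2p;4p'
python3 -m handwheel '[{"xyz":[0,0,0.02],"delta_rot":[0,0,0],"jaw":15},{"xyz":[0,0,0.04],"delta_rot":[0,0,0],"jaw":15},{"xyz":[0,0,0.04],"delta_rot":[0,0,0],"jaw":15}]'| sed -n '2p;4p'
python3 -m handwheel '[{"xyz":[0,0.015,0],"delta_rot":[0,0,0],"jaw":15},{"xyz":[0,0.015,0],"delta_rot":[0,0,0],"jaw":15}]'| sed -n '2p;4p'
python3 -m handwheel '[{"xyz":[0,0.008,0],"delta_rot":[0,0,0],"jaw":15},{"xyz":[0,0.008,0],"delta_rot":[0,0,0],"jaw":15}]'| sed -n '2p;4p'
```

```text
eef_pos: [0.5107, -0.0884, 0.1221]
contact_force: [-0.4, -0.1, -0.9]
eef_pos: [0.5107, -0.0885, 0.1161]
contact_force: [0.7, 0.1, -0.9]
eef_pos: [0.5103, -0.0862, 0.1165]
contact_force: [-0.4, 1.0, -0.7]
eef_pos: [0.51, -0.0852, 0.1164]
contact_force: [0.9, 0.2, -1.8]
```

```bash

python3 -m handwheel '[{"xyz":[0,0.004,0],"delta_rot":[0,0,0],"jaw":15},{"xyz":[0,0.008,0],"delta_rot":[0,0,0],"jaw":15},{"xyz":[0,0.008,0],"delta_rot":[0,0,0],"jaw":15}]'| sed -n '2p;4p'
python3 -m handwheel '[{"xyz":[0,0.004,0],"delta_rot":[0,0,0],"jaw":15},{"xyz":[0,0.008,0],"delta_rot":[0,0,0],"jaw":15},{"xyz":[0,0.008,0],"delta_rot":[0,0,0],"jaw":15}]'| sed -n '2p;4p'
```

```text
eef_pos: [0.5098, -0.0844, 0.1164]
contact_force: [1.2, -3.3, -2.0]
eef_pos: [0.5094, -0.0829, 0.1164]
contact_force: [0.4, -3.8, -0.2]
```

```bash

python3 -m handwheel '[{"xyz":[0,0,0],"delta_rot":[0,0,0],"jaw":15}]'| sed -n '2p;4p'
```

```text
eef_pos: [0.5094, -0.0829, 0.1164]
contact_force: [-0.0, -4.9, -0.9]
```

```bash

python3 -m handwheel '[{"xyz":[0,0.006,0],"delta_rot":[0,0,0],"jaw":15},{"xyz":[0,0.006,0],"delta_rot":[0,0,0],"jaw":15}]'| sed -n '2p;4p'
python3 -m handwheel '[{"xyz":[0,0,0],"delta_rot":[0,0,0],"jaw":15}]'| sed -n '2p;4p'
python3 -m handwheel '[{"xyz":[0,0.006,0],"delta_rot":[0,0,0],"jaw":15},{"xyz":[0,0.006,0],"delta_rot":[0,0,0],"jaw":15}]'| sed -n '2p;4p'
python3 -m handwheel '[{"xyz":[0,0,0],"delta_rot":[0,0,0],"jaw":15}]'| sed -n '2p;4p'
```

```text
eef_pos: [0.5091, -0.082, 0.1164]
contact_force: [0.1, -3.4, -0.5]
eef_pos: [0.5091, -0.082, 0.1164]
contact_force: [0.5, -4.1, -0.3]
eef_pos: [0.5089, -0.0811, 0.1163]
contact_force: [-0.2, -4.0, -0.7]
eef_pos: [0.5089, -0.0811, 0.1164]
contact_force: [0.6, -3.2, -0.5]
```

Still about 4 N, so the brake has not bitten yet.

```bash

python3 -m handwheel '[{"xyz":[0,0.008,0],"delta_rot":[0,0,0],"jaw":15},{"xyz":[0,0.008,0],"delta_rot":[0,0,0],"jaw":15}]'| sed -n '2p;4p'
python3 -m handwheel '[{"xyz":[0,0,0],"delta_rot":[0,0,0],"jaw":15}]'| sed -n '2p;4p'
python3 -m handwheel '[{"xyz":[0,0.008,0],"delta_rot":[0,0,0],"jaw":15},{"xyz":[0,0.008,0],"delta_rot":[0,0,0],"jaw":15}]'| sed -n '2p;4p'
python3 -m handwheel '[{"xyz":[0,0,0],"delta_rot":[0,0,0],"jaw":15}]'| sed -n '1p;2p;4p'
```

```text
eef_pos: [0.5086, -0.0799, 0.1163]
contact_force: [-0.4, -3.3, -1.3]
eef_pos: [0.5086, -0.0799, 0.1164]
contact_force: [1.0, -3.6, -0.7]
eef_pos: [0.5083, -0.0788, 0.1164]
contact_force: [0.5, -3.2, -1.2]
time_s: 17.92
eef_pos: [0.5083, -0.0788, 0.1164]
contact_force: [0.5, -3.0, -0.1]
```

```bash

python3 -m handwheel '[{"xyz":[0,0,0],"delta_rot":[0,0,0],"jaw":15}]'| sed -n '2p;4p'
```

```text
eef_pos: [0.5083, -0.0788, 0.1163]
contact_force: [0.7, -3.5, -1.0]
```

```bash

python3 -m handwheel '[{"xyz":[0,0.008,0],"delta_rot":[0,0,0],"jaw":15},{"xyz":[0,0.008,0],"delta_rot":[0,0,0],"jaw":15}]'| sed -n '2p;4p'
python3 -m handwheel '[{"xyz":[0,0.008,0],"delta_rot":[0,0,0],"jaw":15},{"xyz":[0,0.008,0],"delta_rot":[0,0,0],"jaw":15}]'| sed -n '2p;4p'
python3 -m handwheel '[{"xyz":[0,0,0],"delta_rot":[0,0,0],"jaw":15}]'| sed -n '1p;2p;4p'
```

```text
eef_pos: [0.508, -0.0776, 0.1164]
contact_force: [1.0, -3.4, -1.7]
eef_pos: [0.5078, -0.0764, 0.1164]
contact_force: [1.9, -3.4, -0.7]
time_s: 18.68
eef_pos: [0.5078, -0.0765, 0.1164]
contact_force: [1.4, -3.4, -0.2]
```

```bash

python3 -m handwheel '[{"xyz":[0,0.008,0],"delta_rot":[0,0,0],"jaw":15},{"xyz":[0,0.008,0],"delta_rot":[0,0,0],"jaw":15}]'| sed -n '2p;4p'
python3 -m handwheel '[{"xyz":[0,0.008,0],"delta_rot":[0,0,0],"jaw":15},{"xyz":[0,0.008,0],"delta_rot":[0,0,0],"jaw":15}]'| sed -n '2p;4p'
python3 -m handwheel '[{"xyz":[0,0,0],"delta_rot":[0,0,0],"jaw":15}]'| sed -n '1p;2p;4p'
```

```text
eef_pos: [0.5074, -0.0753, 0.1164]
contact_force: [2.0, -2.9, -0.6]
eef_pos: [0.507, -0.0741, 0.1163]
contact_force: [1.6, -3.8, -1.0]
time_s: 19.3
eef_pos: [0.5071, -0.0742, 0.1163]
contact_force: [2.1, -3.5, -1.6]
```

```bash

python3 -m handwheel '[{"xyz":[0,0.008,0],"delta_rot":[0,0,0],"jaw":15},{"xyz":[0,0.008,0],"delta_rot":[0,0,0],"jaw":15}]'| sed -n '2p;4p'
python3 -m handwheel '[{"xyz":[0,0.008,0],"delta_rot":[0,0,0],"jaw":15},{"xyz":[0,0.008,0],"delta_rot":[0,0,0],"jaw":15}]'| sed -n '2p;4p'
python3 -m handwheel '[{"xyz":[0,0,0],"delta_rot":[0,0,0],"jaw":15}]'| sed -n '1p;2p;4p'
```

```text
eef_pos: [0.5068, -0.0731, 0.1164]
contact_force: [1.3, -4.4, -0.8]
eef_pos: [0.5065, -0.0721, 0.1164]
contact_force: [1.9, -6.2, -0.8]
time_s: 19.92
eef_pos: [0.5065, -0.0721, 0.1164]
contact_force: [1.8, -5.5, -1.6]
```

The push has stiffened from about 3.9 N to 6 N, so the brake is biting. I'll nudge about half a millimetre more.

```bash

python3 -m handwheel '[{"xyz":[0,0.003,0],"delta_rot":[0,0,0],"jaw":15},{"xyz":[0,0.003,0],"delta_rot":[0,0,0],"jaw":15}]'| sed -n '2p;4p'
python3 -m handwheel '[{"xyz":[0,0,0],"delta_rot":[0,0,0],"jaw":15}]'| sed -n '2p;4p'
python3 -m handwheel '[{"xyz":[0,0,0],"delta_rot":[0,0,0],"jaw":15}]'| sed -n '2p;4p'
python3 -m handwheel '[{"xyz":[0,0,0],"delta_rot":[0,0,0],"jaw":15}]'| sed -n '2p;4p'
```

```text
eef_pos: [0.5065, -0.0718, 0.1164]
contact_force: [1.4, -6.2, -1.3]
eef_pos: [0.5065, -0.0717, 0.1164]
contact_force: [2.5, -6.6, -1.5]
eef_pos: [0.5065, -0.0718, 0.1164]
contact_force: [2.7, -6.1, -1.4]
eef_pos: [0.5065, -0.0717, 0.1164]
contact_force: [2.2, -5.7, -0.8]
```

Force is about 6.5 N, about 2.6 N over the free drag, which works out to 0.04–0.05 rad. That is set, so I'll back off and withdraw.

```bash

python3 -m handwheel '[{"xyz":[0,-0.005,0],"delta_rot":[0,0,0],"jaw":15},{"xyz":[0,-0.015,0],"delta_rot":[0,0,0],"jaw":15},{"xyz":[0,-0.015,0],"delta_rot":[0,0,0],"jaw":15},{"xyz":[0,-0.015,-0.06],"delta_rot":[0,0,0],"jaw":15},{"xyz":[0,-0.015,-0.14],"delta_rot":[0,0,0],"jaw":15},{"xyz":[0,-0.015,-0.25],"delta_rot":[0,0,0],"jaw":15},{"xyz":[0,-0.015,-0.36],"delta_rot":[0,0,0],"jaw":15},{"xyz":[0,-0.015,-0.36],"delta_rot":[0,0,0],"jaw":15}]'
python3 - <<'E'
from h import *
im,i=cam("wrist"); s=manip.state(); M=R.from_rotvec(s["eef_rot"]).as_matrix()
cv2.imwrite("pics/c5.png",cv2.resize(im[120:320,130:390],(780,600),interpolation=2))
print(s["eef_pos"],proj(i,s["eef_pos"]-[0,0,.051]),((M.T@(np.array([.4588,-.2402,.17])-s["eef_pos"]))/.15).round(3))
E
```

```text
time_s: 21.55
eef_pos: [0.5079, -0.0737, 0.172]
eef_rot: [-0.4, 3.113, -0.001]
contact_force: [-1.2, -0.6, -0.8]
opening: 0.0206
gripper_force: 79.0
[ 0.50739178 -0.07362177  0.17096899] [250.78126582 203.57401479] [ 0.594 -0.993  0.006]
```

View pics/c5.png

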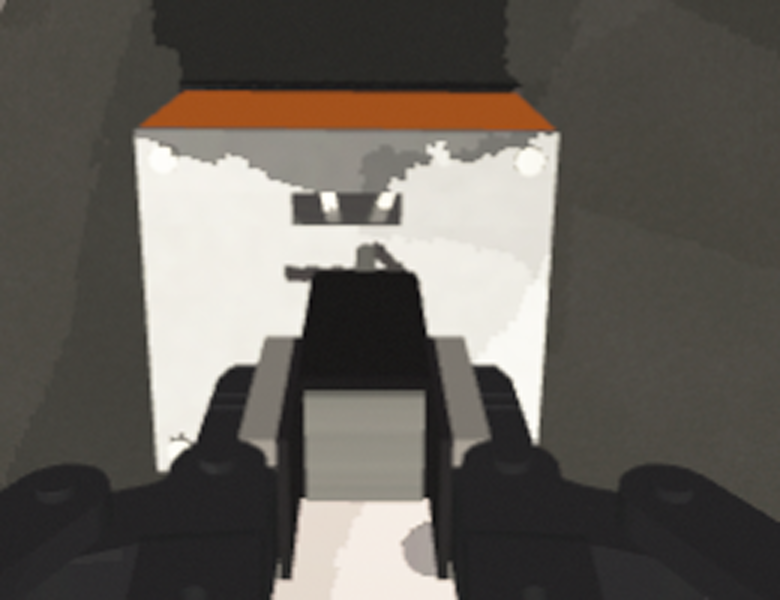

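Pin and handle are straight in the grip, with the pin at about (365,255). The slot is clear, with its teeth at x=330 and 385. Back to the stand.

```bash

python3 -m handwheel '[{"xyz":[0.2,-0.33,0],"delta_rot":[0,0,0.2],"jaw":15},{"xyz":[0.4,-0.66,0],"delta_rot":[0,0,0.4],"jaw":15},{"xyz":[0.594,-0.993,0],"delta_rot":[0,0,0.593],"jaw":15},{"xyz":[0.594,-0.993,0],"delta_rot":[0,0,0.593],"jaw":15},{"xyz":[0.594,-0.993,0],"delta_rot":[0,0,0.593],"jaw":15},{"xyz":[0.594,-0.993,0],"delta_rot":[0,0,0.593],"jaw":15}]'
python3 - <<'E'
from h import *
im,i=cam("wrist"); s=manip.state(); M=R.from_rotvec(s["eef_rot"]).as_matrix()
cv2.imwrite("pics/c6.png",cv2.resize(im[120:320,130:390],(780,600),interpolation=2))
f=lambda p:((p-[130,120])*3).round()
print(f(proj(i,s["eef_pos"]-[0,0,.051])),f(proj(i,[.4585,-.2403,.055])),M.round(3),((M.T@(np.array([.4586,-.2403,.17])-s["eef_pos"]))/.15).round(3))
E
```

```text
time_s: 22.35
eef_pos: [0.4586, -0.2392, 0.1701]
eef_rot: [-0.326, -3.124, -0.001]
contact_force: [-0.2, 0.5, -0.8]
opening: 0.0199
gripper_force: 79.2
[362. 255.] [358. 190.] [[-0.978  0.207 -0.   ]
 [ 0.207  0.978  0.   ]
 [ 0.     0.    -1.   ]] [-0.001 -0.007  0.002]
```

View pics/c6.png

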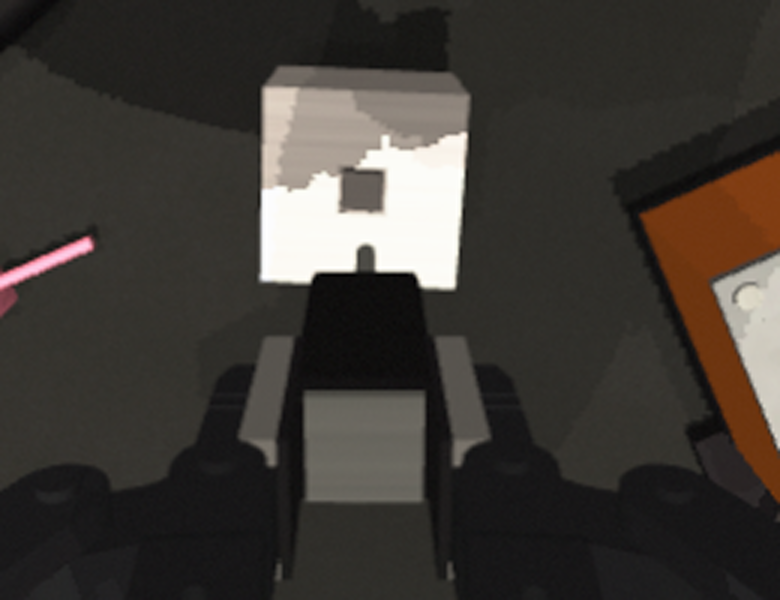

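The hole is at crop (362,190) and the pin is at (367,255). That lines up after a shift of about 1 mm, so I'll lower it.

```bash

python3 -m handwheel '[{"xyz":[0,-0.007,0],"delta_rot":[0,0,0],"jaw":15},{"xyz":[0,-0.007,0.2],"delta_rot":[0,0,0],"jaw":15},{"xyz":[0,-0.007,0.38],"delta_rot":[0,0,0],"jaw":15},{"xyz":[0,-0.007,0.45],"delta_rot":[0,0,0],"jaw":15},{"xyz":[0,-0.007,0.5],"delta_rot":[0,0,0],"jaw":15},{"xyz":[0,-0.007,0.5],"delta_rot":[0,0,0],"jaw":15}]'
python3 -m handwheel '[{"xyz":[0,0,0.07],"delta_rot":[0,0,0],"jaw":15},{"xyz":[0,0,0.14],"delta_rot":[0,0,0],"jaw":15},{"xyz":[0,0,0.18],"delta_rot":[0,0,0],"jaw":15},{"xyz":[0,0,0.19],"delta_rot":[0,0,0],"jaw":15},{"xyz":[0,0,0.19],"delta_rot":[0,0,0],"jaw":15}]'
```

```text
time_s: 23.15
eef_pos: [0.4584, -0.2413, 0.0956]
eef_rot: [0.329, 3.124, -0.0]
contact_force: [0.6, -0.4, -1.3]
opening: 0.0203
gripper_force: 79.2
time_s: 23.78
eef_pos: [0.4582, -0.2413, 0.0669]
eef_rot: [0.33, 3.124, 0.0]
contact_force: [0.7, 0.8, -1.4]
opening: 0.0201
gripper_force: 79.2
```

```bash

python3 -m handwheel '[{"xyz":[0,0,0.012],"delta_rot":[0,0,0],"jaw":15},{"xyz":[0,0,0.012],"delta_rot":[0,0,0],"jaw":15}]'|sed -n '2p;4p'
python3 -m handwheel '[{"xyz":[0,0,0.007],"delta_rot":[0,0,0],"jaw":15},{"xyz":[0,0,0.007],"delta_rot":[0,0,0],"jaw":15}]'|sed -n '2p;4p'
```

```text
eef_pos: [0.4582, -0.2413, 0.0651]
contact_force: [0.0, -0.4, -1.7]
eef_pos: [0.4583, -0.2414, 0.0642]
contact_force: [0.2, 1.6, 2.5]
```

Contact on the stand top, so I'll release and lift clear.

```bash

python3 -m handwheel '[{"xyz":[0,0,0],"delta_rot":[0,0,0],"jaw":30},{"xyz":[0,0,0],"delta_rot":[0,0,0],"jaw":45},{"xyz":[0,0,0],"delta_rot":[0,0,0],"jaw":60},{"xyz":[0,0,0],"delta_rot":[0,0,0],"jaw":60},{"xyz":[0,0,-0.2],"delta_rot":[0,0,0],"jaw":60},{"xyz":[0,0,-0.5],"delta_rot":[0,0,0],"jaw":60},{"xyz":[0,0,-0.9],"delta_rot":[0,0,0],"jaw":60},{"xyz":[0,0,-0.9],"delta_rot":[0,0,0],"jaw":60},{"xyz":[0,0,-0.9],"delta_rot":[0,0,0],"jaw":60},{"xyz":[0,0,-0.9],"delta_rot":[0,0,0],"jaw":60}]'
python3 - <<'E'
from h import *
im,i=cam("wrist"); cv2.imwrite("pics/w7.png",im)
E
```

```text
time_s: 25.52
eef_pos: [0.4576, -0.241, 0.1977]
eef_rot: [-0.329, -3.122, -0.001]
contact_force: [-0.1, -0.9, 0.4]
opening: 0.0508
gripper_force: 0.0
```

View pics/w7.png

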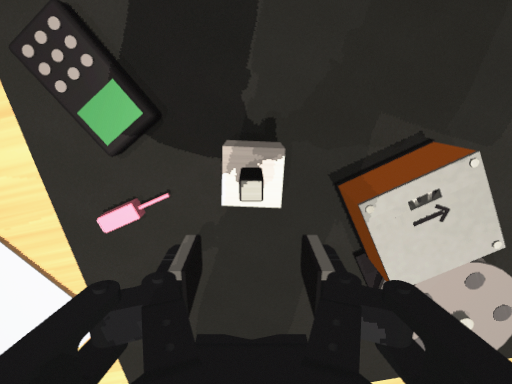

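The adjuster stands upright in its stand at (251,183), the gripper is clear and the other things are where they were. I'll hand in.

```bash
python3 -c "
from bench import manip
print(manip.close_job())"
```

```text
the job is handed in; nothing more can be done
None
```

I tightened the star wheel until the brake bit (push about 6.5 N, up from about 4 N unloaded; estimated shoe press 0.04–0.05 rad), put the adjuster back upright in its stand, and handed the job in at about 26 s with no verdict returned.

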